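# Close up the lens case

### The arm

A 7-joint arm with a two-finger parallel gripper is mounted at the origin on the work surface. World frame = base frame: x ahead of the robot, y to its left, z up, the work surface at z = 0. Lengths are in m, angles in rad, forces in N, time in s.
With the tool pointing down it reaches from about 0.425 to 0.925 m from the base axis. Payload 6.8 kg.
Tool frame: the origin (TCP) lies midway between the tips of the shut fingers; the grasp point (between the pads) lies 19 mm behind it (grip_point_offset is the distance from the TCP to the grasp point, in m); y points along the fingers, x is the direction in which the jaws open and shut, and the axes are right-handed (so a half turn about y gives the same grasp; the last joint's range is limited). The gripper opens to 85 mm and grips with 20 to 120 N. Pads are 22 mm wide; open, the fingers measure 114 mm over their backs; the gripper's body (76 mm by 85 mm) begins 54 mm behind the grasp point. The pads swing forward as they close: fully open they stand 13 mm farther back than shut.
Start: joints at [1.177, 0.477, 0.022, 1.555, -0.011, 1.109, -0.083], TCP at [0.19, -0.648, 0.2] pointing down, gripper open.
Joint ranges: [-2.96, 2.96], [-0.34, 2.1], [-1.41, 1.46], [0.24, 2.44], [-1.37, 4.51], [0.17, 1.92], [-2.96, 2.96]. Speed limits (rad/s): [2.39, 2.39, 3.14, 3.14, 3.14, 3.14, 3.14].

### API

Orientations are given as a unit quaternion [w, x, y, z].
In Python, from station import get_obs, read_camera, hand_in, grip_point_offset gives the robot as it stands.
- The arm moves only by the tool play_rows, never from a script. Its argument "increments" is a list of rows, each a list of 2 entries, a list of its own where there are three numbers: the shift along the tool's x, y, z in m, then the turn, a rotation vector about the tool's x, y, z in degrees. In form: [[[tx, ty, tz], [ax, ay, az]], ...]. A call has 1 to 20 rows; each row shifts and turns the commanded pose from where the row before left it, along the tool's axes as they then stand; what a row does not reach is not made up. A row lasts 1/12 s, in which the tool goes at most 41.7 mm and 7.16 degrees, less where a joint would pass 70% of its speed; a pose out of reach is approached as far as the arm can. A call with a gripper value outside its range is refused whole. "gripper" is the finger opening in m, from 0 to 0.0854, set as the call begins (left out, the last holds). The fingers move at their own pace and stop on an object; "grip_force" is the grip in N (left out, the last holds). Time passes only in rows, so rows that do not move let the fingers close. It gives the time, the measured TCP pose, the force and the opening at its end, in the units of the state.
- get_obs(): the state, without advancing time (a new reading comes with each control period).
- read_camera(name): name is "scene" or "top" or "wrist"; returns a dict with "color" (400x640x3 uint8, red, green, blue), "range_z" (400x640 float32, m along the optical axis (not along the pixel's ray), 0 where there is no reading), "intrinsics" (3x3 intrinsics, pixels), "dist_coeffs" ([k1, k2, p1, p2, k3] as OpenCV has them; the pictures are not rectified), "R" (3x3) and "t" (3): a world point X has camera coordinates R X + t; the wrist camera has in their place "hand_eye" (4x4, takes a point from camera to tool coordinates, whose origin is the TCP and whose axes are the tool frame's). Camera axes: x right, y down, z forward; pixel columns grow to the right and rows downward; lengths in m; the calibration is good to about 2 mm. A picture is of the moment at which its call begins: read the wrist's pose just before it.
- hand_in(): hands the job in, once; it reports no verdict.
The state is a dict: "t": time; "q": joint angles; "joint_vel": joint speeds; "joint_torque": joint torques, N m; "eef_pos": TCP position; "tool_rot": TCP orientation; "contact_force": force on the tool from outside, world axes, zero at the start; "torque": the same for the moment, N m; "gripper_width": opening from 0.0 (shut) to 1.0 (fully open).
Only numpy, scipy, OpenCV 4.12 (cv2) and the standard library are available. Lean on these libraries where they do the work, as an engineer would, in place of code of your own. Each camera call takes 0.05 s, during which the arm holds its last target. There are 200 camera calls.

### The job

Close up the lens case on the bench with the fingertips: first push its drawer fully home, then push the raised lid down until it lies shut, so that its tongue comes down over the drawer front. Only push: do not lift anything, do not shove the case across the bench, and leave the binoculars and other parts around it where they are.

Things in the scene. Friction and masses are not known exactly. Their poses are not given: they have to be found in the camera images.
- case: Grey lens case standing loose on the bench, about 2.6 kg: 200 mm deep (its x), 240 wide (its y), 85 high without the lid. Origin: centre of its underside, on the bench. Its z is up; its x points from the front (drawer side) to the back (hinge side), level. Seen from the robot, the front looks more or less to the left. It slides if pushed with more than about 10 N.
- drawer (a joint): How far the drawer in the case's front sticks out, m: 0 is fully home, 0.11 the most. It slides level along the case's x with about 1.5 N of friction and stays where it is left; at 0 it meets a stop.
- drawer_front (a point): Centre of the drawer's flat outer front face, 29 mm above the bench. The face is 240 mm wide and runs from 8 to 50 mm above the bench, upright, square to the case's x; it moves with the drawer. It has a thin dark finger recess drawn on it but no handle that sticks out.
- lid (a joint): Opening angle of the case's lid, rad: 0 is shut (lying level on the rim), 1.57 upright. The hinge has friction (0.5 N m), so the lid stays at any angle and must be pushed all the way down.
- lid_hinge (a point): Middle of the lid's hinge line, 86 mm above the bench, along the case's y at the back edge, 100 mm behind the case's middle. The lid is a flat panel 240 mm wide (case y) that reaches 220 mm from this line towards the case's front; its outer (upper when shut) face lies 7 mm off the line. From the middle of its free edge a steel tongue 50 mm wide stands 47 mm off the inner face; with the lid shut it hangs 5 mm in front of the shut drawer.
- lid_edge (a point): Middle of the lid's free edge, on its outer face, 220 mm from the hinge line; moves with the lid. Axes are those of the lid: x from this edge to the hinge, z out of the outer face.
- bino_a: A pair of binoculars lying on the bench, black, two barrels side by side, 115 mm long, 114 wide, 52 high. A bystander, loose. Origin at the centre of its underside.
- bino_b: Another such pair, black, two barrels side by side, 115 mm long, 114 wide, 52 high. A bystander, loose. Origin at the centre of its underside.
- bino_c: A third such pair, black, two barrels side by side, 115 mm long, 114 wide, 52 high. A bystander, loose. Origin at the centre of its underside.
- barrel: Short open black tube (lens barrel) standing on end, 40 mm across, 40 high. A bystander, loose. Origin at the centre of its underside.
- eyecup: Black rubber ring lying flat, 42 mm across, 18 high. A bystander, loose. Origin at the centre of its underside.
- jar: Closed jar, 52 mm across, 75 high. A bystander, loose. Origin at the centre of its underside.
- driver: Screwdriver lying on the bench behind the case, about 200 mm long. A bystander, loose. Origin near its middle.

How it is judged:
By the outcome, as a careful person would: the job done as asked, in the order asked, and still so for the second after the job is handed in, with the robot touching nothing.
It also fails if it takes over 51 s, if anything falls off the work surface, if the arm or the gripper's body presses on something with over 40 N, if the wrist force passes 120 N, or if a joint passes its speed limit or range.

## Working session

There is one attempt and no reset: what is moved stays moved. The work goes in short steps, Python scripts to look and compute and a tool call to move; the robot and the scene stay as the last step left them, time stands still between calls to the robot, and variables do not carry over. Pictures are saved under pics/ and viewed, about 8 in all and at most 12, crops included, and the job is handed in when it is done.

Besides the shell and the picture viewer there is one more tool, called after "Emit:" as name(argument=value, ...), one argument or row to a line, values as JSON. play_rows: Moves the arm, as the interface text tells. Its arguments: {"type":"object","properties":{"increments":{"type":"array","items":{"type":"array"}},"gripper":{"type":"number"},"grip_force":{"type":"number"}},"required":["increments"]}

```bash
mkdir -p pics
cat > h.py <<'E'
import numpy as np,cv2
from station import *
def pts(c):
    K=c["intrinsics"];d=c["range_z"];h,w=d.shape
    u,v=np.meshgrid(np.arange(w),np.arange(h))
    n=cv2.undistortPoints(np.stack([u,v],-1).reshape(-1,1,2).astype(float),K,c["dist_coeffs"]).reshape(h,w,2)
    P=np.dstack([n[...,0]*d,n[...,1]*d,d])
    return (P-c["t"])@c["R"]   # R^T (P-t)
def save(c,f): cv2.imwrite(f,c["color"][...,::-1])
E
python3 - <<'E'
from h import *
o=get_obs();print(o)
a=read_camera("scene");b=read_camera("top")
np.savez("v0.npz",s=pts(a),t=pts(b),sd=a["range_z"],td=b["range_z"],sc=a["color"],tc=b["color"])
for c in(a,b):print(c["intrinsics"],-c["R"].T@c["t"],c["R"],(c["range_z"]>0).mean())
save(a,"pics/s0.png");save(b,"pics/t0.png")
E
```

```text
{'t': 0.0, 'q': array([ 1.17691591,  0.47777655,  0.02230916,  1.55647155, -0.01151912,
        1.10929581, -0.08309175]), 'joint_vel': array([ 1.86695751e-03,  3.86711729e-04, -8.71959902e-04, -5.09912765e-05,
        1.71173537e-03,  1.05817919e-03, -3.67553508e-04]), 'joint_torque': array([-9.19411395e-04, -5.96454978e+01,  1.60706889e+00, -2.81194836e+01,
        1.24405359e-02,  9.37582925e-03, -1.78739805e-05]), 'eef_pos': array([ 0.1901063 , -0.64698944,  0.19923247]), 'tool_rot': array([ 0.56647281, -0.56576019,  0.4242257 , -0.4231507 ]), 'contact_force': array([-0.53658686, -0.42524696, -0.15901637]), 'torque': array([-0.01054601,  0.00159639, -0.00129571]), 'gripper_width': 1.002160443159948}
[[479.59066371   0.         320.00368766]
 [  0.         479.59066371 198.65483041]
 [  0.           0.           1.        ]] [1.17465461 0.24919461 0.9104629 ] [[-0.33775553  0.94116525 -0.01136535]
 [ 0.7456816   0.26019512 -0.61339829]
 [-0.57435194 -0.2156536  -0.78969195]] 0.995875
[[467.0147465    0.         320.37108586]
 [  0.         467.0147465  198.73307808]
 [  0.           0.           1.        ]] [0.3056183  0.01151162 1.36324635] [[ 3.45134661e-02 -9.99404201e-01 -2.51179758e-04]
 [-9.79195745e-01 -3.37652981e-02 -2.00088973e-01]
 [ 1.99961279e-01  7.15171813e-03 -9.79777699e-01]] 0.9959765625
```

View pics/s0.png

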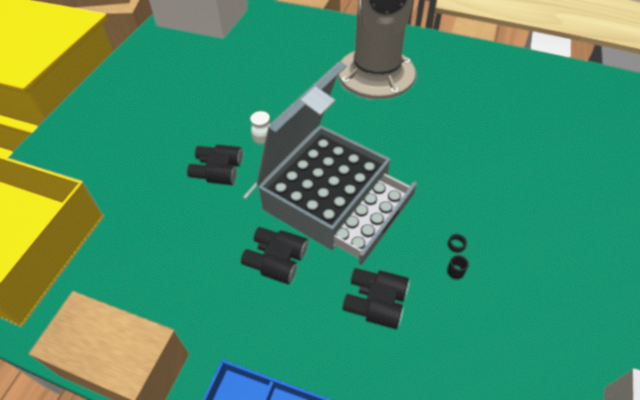

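View pics/t0.png

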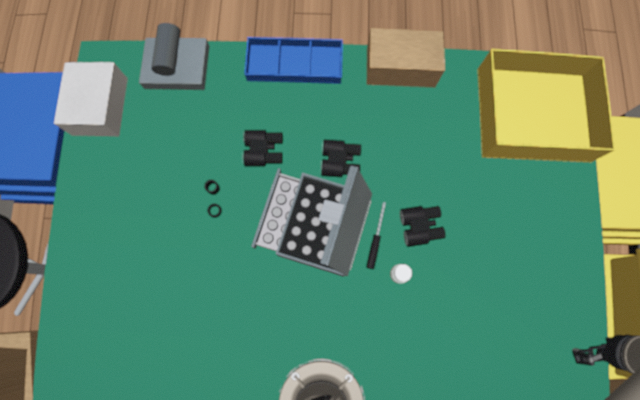

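Scene view: the case is at about (325,185), its drawer is out to the lower right with the front edge running (415,185)–(362,258), and the lid is up at (290,110). In the top view the drawer front runs (280,175)–(256,246) and the lid is at (345,220). Both binoculars on the +x side are close to the case, and the eyecup and barrel are at (212,187) and (214,210). Next I measure from the point clouds.

Run:
```python
from h import *
z=np.load("v0.npz");s,t=z["s"],z["t"]
# rough table check
for n,p in(("s",s),("t",t)):
    for (u,v) in ([(500,150),(200,300)] if n=="s" else [(150,300),(450,320)]): print(n,p[v,u].round(3))
# drawer front edge/corners and others, per-pixel samples
print("top");
for (u,v) in [(282,175),(256,246),(213,187),(215,210),(345,220),(401,273),(262,157),(341,170)]:print((u,v),t[v,u].round(3))
# clouds in ROI
def roi(p):
    q=p.reshape(-1,3);return q[(q[:,0]>.3)&(q[:,0]<.75)&(q[:,1]>-.25)&(q[:,1]<.25)]
for n,p in(("s",s),("t",t)):
    q=roi(p)
    lid=q[(q[:,2]>.11)]; print(n,"lid",len(lid),lid.min(0).round(3),lid.max(0).round(3))
    c=lid.mean(0);U,S,V=np.linalg.svd(lid-c,full_matrices=0);print(c,S,V[2])
    rim=q[(q[:,2]>.075)&(q[:,2]<.095)];r=cv2.minAreaRect(rim[:,:2].astype(np.float32));print("rim",r,cv2.boxPoints(r).round(3).tolist())
    m=q[(q[:,2]>.03)&(q[:,2]<.095)];n_,l,st,ce=0,0,0,0
    cs=q[(q[:,2]>.02)&(q[:,2]<.3)]
    img=np.zeros((450,500),np.uint8);ij=((cs[:,:2]-[.3,-.25])*1000).astype(int);img[ij[:,0],ij[:,1]]=255
    img=cv2.morphologyEx(img,cv2.MORPH_CLOSE,np.ones((7,7)))
    k,L,st,ce=cv2.connectedComponentsWithStats(img)
    for i in range(1,k):
        if st[i,4]>300:
            r=cv2.minAreaRect(np.argwhere(L==i).astype(np.float32));print(st[i,4],(cv2.boxPoints(r)/1000+[.3,-.25]).round(3).tolist())
```

```text
s [ 0.202  0.393 -0.003]
s [ 0.845 -0.147 -0.004]
t [0.266 0.506 0.001]
t [ 0.241 -0.364 -0.002]
top
(282, 175) [0.642 0.135 0.043]
(256, 246) [0.435 0.204 0.008]
(213, 187) [ 0.609  0.346 -0.001]
(215, 210) [ 0.539  0.334 -0.   ]
(345, 220) [ 0.48  -0.041  0.266]
(401, 273) [ 0.368 -0.208  0.073]
(262, 157) [0.692 0.196 0.053]
(341, 170) [ 0.662 -0.036  0.047]
s lid 3092 [ 0.359 -0.115  0.11 ] [0.605 0.019 0.3  ]
[ 0.50321051 -0.04870373  0.23057256] [3.76908662 3.51544718 0.51869374] [ 0.2619713   0.90336845 -0.33955337]
rim ((0.4756811559200287, -0.07253590226173401), (0.36990344524383545, 0.24411483108997345), 74.91244506835938) [[0.3100000023841858, -0.21899999678134918], [0.5450000166893005, -0.28299999237060547], [0.6420000195503235, 0.07400000095367432], [0.4059999883174896, 0.1379999965429306]]
1829 [[0.34, -0.233], [0.391, -0.241], [0.399, -0.196], [0.348, -0.187]]
48796 [[0.351, -0.057], [0.587, -0.123], [0.663, 0.146], [0.427, 0.213]]
395 [[0.443, 0.159], [0.466, 0.149], [0.477, 0.173], [0.454, 0.183]]
2827 [[0.45, -0.25], [0.564, -0.25], [0.564, -0.212], [0.45, -0.212]]

[... 870 characters left out ...]
845 [[0.334, -0.217], [0.376, -0.243], [0.402, -0.202], [0.36, -0.176]]
49617 [[0.353, -0.062], [0.587, -0.127], [0.663, 0.149], [0.429, 0.213]]
1683 [[0.38, -0.139], [0.476, -0.16], [0.481, -0.137], [0.385, -0.116]]
545 [[0.44, 0.173], [0.456, 0.148], [0.479, 0.163], [0.463, 0.188]]
3112 [[0.447, -0.25], [0.562, -0.25], [0.562, -0.212], [0.447, -0.212]]
569 [[0.483, 0.172], [0.486, 0.142], [0.515, 0.145], [0.512, 0.174]]
524 [[0.52, 0.14], [0.546, 0.131], [0.554, 0.157], [0.529, 0.165]]
484 [[0.556, 0.127], [0.582, 0.118], [0.59, 0.143], [0.564, 0.151]]
9337 [[0.645, -0.095], [0.749, -0.095], [0.749, 0.023], [0.645, 0.023]]
7017 [[0.67, 0.138], [0.749, 0.138], [0.749, 0.249], [0.67, 0.249]]
```

Run:
```python
from h import *
from scipy.spatial.transform import Rotation as R
o=get_obs();r=R.from_quat(o["tool_rot"],scalar_first=True).as_matrix();print(r.round(3))
z=np.load("v0.npz")
f=np.array([.263,.965]);f/=np.linalg.norm(f);w=np.array([f[1],-f[0]])
for n in"st":
    q=z[n].reshape(-1,3);d=q[:,:2]-[.5,.0116];F=d@f;W=d@w
    # drawer front face profile
    m=(abs(W)<.11)&(F>.12)&(F<.25)&(q[:,2]>.03)&(q[:,2]<.06);print(n,"Fmax drawer",np.percentile(F[m],[90,98,99.5]).round(4),q[m,2].max())
    for a in(-.09,-.03,.03,.09):
        k=m&(abs(W-a)<.02);print(a,np.percentile(F[k],99).round(4))
    for a in(-.09,.09):
        print("lid",a,[(h,F[k].min().round(3),F[k].max().round(3)) for h in(.12,.16,.2,.24,.28,.295) if (k:=(abs(W-a)<.03)&(abs(F)<.14)&(abs(q[:,2]-h)<.006)).any()])
    m=(abs(F)<.15)&(q[:,2]>.12)&(q[:,2]<.4);print("lidW",W[m].min(),W[m].max(),q[m,2].max())
    m=(abs(q[:,2]-.086)<.008)&(F>.0)&(F<.15)&(abs(W)<.2);print("rimW",np.percentile(W[m],[.5,99.5]),np.percentile(F[m],99.5))
```

```text
[[ 0.282 -0.001  0.959]
 [-0.959  0.002  0.282]
 [-0.002 -1.    -0.   ]]
s Fmax drawer [0.1728 0.1735 0.1739] 0.05388628802557915
-0.09 0.1737
-0.03 0.1739
0.03 0.1738
0.09 0.173
lid -0.09 [(0.12, np.float64(-0.095), np.float64(-0.092)), (0.16, np.float64(-0.083), np.float64(-0.08)), (0.2, np.float64(-0.072), np.float64(-0.07)), (0.24, np.float64(-0.062), np.float64(-0.058)), (0.295, np.float64(-0.05), np.float64(-0.031))]
lid 0.09 [(0.12, np.float64(-0.1), np.float64(-0.092)), (0.16, np.float64(-0.089), np.float64(-0.08)), (0.2, np.float64(-0.077), np.float64(-0.069)), (0.24, np.float64(-0.063), np.float64(-0.057)), (0.28, np.float64(-0.054), np.float64(-0.046)), (0.295, np.float64(-0.051), np.float64(-0.031))]
lidW -0.5071974278717868 0.6439993841359376 0.30047735319436253
rimW [-0.12226384  0.11904525] 0.0970761329490641
t Fmax drawer [0.1743 0.1754 0.1761] 0.056394951696733815
-0.09 0.1754
-0.03 0.1763
0.03 0.1754
0.09 0.1751
lid -0.09 [(0.12, np.float64(-0.1), np.float64(-0.096)), (0.16, np.float64(-0.089), np.float64(-0.084)), (0.2, np.float64(-0.078), np.float64(-0.073)), (0.24, np.float64(-0.065), np.float64(-0.061)), (0.28, np.float64(-0.054), np.float64(-0.05)), (0.295, np.float64(-0.05), np.float64(-0.029))]
lid 0.09 [(0.12, np.float64(-0.101), np.float64(-0.096)), (0.16, np.float64(-0.089), np.float64(-0.085)), (0.2, np.float64(-0.077), np.float64(-0.073)), (0.24, np.float64(-0.066), np.float64(-0.062)), (0.28, np.float64(-0.055), np.float64(-0.051)), (0.295, np.float64(-0.051), np.float64(-0.03))]
lidW -0.4586158874805061 0.6421215942731495 0.31765220699160907
rimW [-0.12036372  0.11992335] 0.09981854234475805
```

Emit:
play_rows(
  gripper=0,
  increments=[
    [[0, -0.02, 0], [0, -5.84, 0]],
    [[0, -0.02, 0], [0, -5.84, 0]],
    [[0, -0.02, 0], [0, -5.84, 0]],
    [[0, -0.02, 0], [0, -5.84, 0]],
    [[0, -0.02, 0], [0, -5.84, 0]],
    [[0, -0.02, 0], [0, -5.84, 0]],
    [[0, -0.02, 0], [0, -5.84, 0]],
    [[0, -0.02, 0], [0, -5.84, 0]],
    [[0, -0.02, 0], [0, -5.84, 0]],
    [[0, -0.02, 0], [0, -5.84, 0]],
    [[0.025, 0, 0], [0, 0, 0]],
    [[0.025, 0, 0], [0, 0, 0]],
    [[0.025, 0, 0], [0, 0, 0]],
    [[0.025, 0, 0], [0, 0, 0]],
    [[0.026, 0, 0], [0, 0, 0]],
    [[0, 0, 0], [0, 0, 0]],
  ],
)

```text
t: 1.43
eef_pos: [0.3183, -0.6792, 0.3975]
tool_rot: [0.703, -0.7, 0.091, -0.092]
contact_force: [0.6, 1.3, -1.1]
gripper_width: -0.002
```

Emit:
play_rows(
  increments=[
    [[0, 0, 0.02], [0, 0, 0]],
    [[0, 0, 0.035], [0, 0, 0]],
    [[0, 0, 0.035], [0, 0, 0]],
    [[0, 0, 0.035], [0, 0, 0]],
    [[0, 0, 0.035], [0, 0, 0]],
    [[0, 0, 0.035], [0, 0, 0]],
    [[0, 0, 0.035], [0, 0, 0]],
    [[0, 0, 0.035], [0, 0, 0]],
    [[0, 0, 0.035], [0, 0, 0]],
    [[0, 0, 0.035], [0, 0, 0]],
    [[0, 0, 0.035], [0, 0, 0]],
    [[0, 0, 0.035], [0, 0, 0]],
    [[0, 0, 0.035], [0, 0, 0]],
    [[0, 0, 0.035], [0, 0, 0]],
    [[0, 0, 0.035], [0, 0, 0]],
    [[0, 0, 0.035], [0, 0, 0]],
    [[0, 0, 0.035], [0, 0, 0]],
    [[0, 0, 0.035], [0, 0, 0]],
    [[0, 0, 0.035], [0, 0, 0]],
    [[0, 0, 0.035], [0, 0, 0]],
  ],
)

```text
t: 3.1
eef_pos: [0.4914, -0.0184, 0.4001]
tool_rot: [-0.701, 0.701, -0.094, 0.094]
contact_force: [1.3, 0.7, -0.3]
gripper_width: -0.0
```

Emit:
play_rows(
  increments=[
    [[0, 0, 0.035], [0, 0, 0]],
    [[0, 0, 0.035], [0, 0, 0]],
    [[0, 0, 0.035], [0, 0, 0]],
    [[0, 0, 0.035], [0, 0, 0]],
    [[0, 0, 0.035], [0, 0, 0]],
    [[0, 0, 0.035], [0, 0, 0]],
    [[0, 0, 0.035], [0, 0, 0]],
    [[0, 0, 0.016], [0, 0, 0]],
    [[0, 0, 0], [0, 0, 0]],
    [[0, 0, 0], [0, 0, 0]],
    [[0, 0, 0], [0, 0, 0]],
  ],
)

```text
t: 4.02
eef_pos: [0.5604, 0.2307, 0.3998]
tool_rot: [-0.7, 0.701, -0.094, 0.094]
contact_force: [-0.6, 0.1, 1.2]
gripper_width: -0.003
```

```bash
cat >> h.py <<'E'
f=np.array([.263,.965]);f/=np.linalg.norm(f);w=np.array([f[1],-f[0]])
def st():
    o=get_obs();d=o["eef_pos"][:2]-[.5,.0116];F=o["contact_force"]
    print("t",round(o["t"],2),"F %.4f W %.4f z %.4f"%(d@f,d@w,o["eef_pos"][2]),"force f,w,z",np.round([F[:2]@f,F[:2]@w,F[2]],1),o["q"].round(2))
E
python3 -c "
from h import *
st()"
```

```text
t 4.02 F 0.2273 W 0.0007 z 0.3998 force f,w,z [-0.1 -0.6  1.2] [ 0.07  0.34 -0.77  1.4   0.23  1.5  -0.95]
```

Emit:
play_rows(
  increments=[
    [[0, 0.02, 0], [0, 0, 0]],
    [[0, 0.03, 0], [0, 0, 0]],
    [[0, 0.03, 0], [0, 0, 0]],
    [[0, 0.03, 0], [0, 0, 0]],
    [[0, 0.03, 0], [0, 0, 0]],
    [[0, 0.03, 0], [0, 0, 0]],
    [[0, 0.03, 0], [0, 0, 0]],
    [[0, 0.03, 0], [0, 0, 0]],
    [[0, 0.03, 0], [0, 0, 0]],
    [[0, 0.03, 0], [0, 0, 0]],
    [[0, 0.03, 0], [0, 0, 0]],
    [[0, 0.03, 0], [0, 0, 0]],
    [[0, 0.018, 0], [0, 0, 0]],
    [[0, 0, -0.012], [0, 0, 0]],
    [[0, 0, -0.012], [0, 0, 0]],
    [[0, 0, 0], [0, 0, 0]],
    [[0, 0, 0], [0, 0, 0]],
  ],
)

```text
t: 5.43
eef_pos: [0.5554, 0.207, 0.034]
tool_rot: [0.701, -0.701, 0.094, -0.096]
contact_force: [1.0, -0.4, -0.0]
gripper_width: 0.0
```

```bash
python3 -c "
from h import *
st()"
```

```text
t 5.43 F 0.2031 W 0.0021 z 0.0340 force f,w,z [-0.2  1.1 -0. ] [ 0.01  0.63 -0.64  1.85  0.5   0.82 -1.15]
```

Emit:
play_rows(
  increments=[
    [[0, 0, -0.005], [0, 0, 0]],
    [[0, 0, -0.005], [0, 0, 0]],
    [[0, 0, -0.005], [0, 0, 0]],
    [[0, 0, -0.005], [0, 0, 0]],
    [[0, 0, -0.005], [0, 0, 0]],
    [[0, 0, -0.005], [0, 0, 0]],
    [[0, 0, -0.005], [0, 0, 0]],
    [[0, 0, -0.005], [0, 0, 0]],
    [[0, 0, -0.005], [0, 0, 0]],
    [[0, 0, -0.005], [0, 0, 0]],
    [[0, 0, -0.005], [0, 0, 0]],
    [[0, 0, -0.005], [0, 0, 0]],
    [[0, 0, -0.005], [0, 0, 0]],
    [[0, 0, -0.005], [0, 0, 0]],
    [[0, 0, -0.004], [0, 0, 0]],
    [[0, 0, -0.003], [0, 0, 0]],
    [[0, 0, -0.002], [0, 0, 0]],
  ],
)

```text
t: 6.85
eef_pos: [0.5332, 0.1322, 0.0322]
tool_rot: [-0.701, 0.701, -0.094, 0.094]
contact_force: [0.5, 1.0, 0.6]
gripper_width: -0.003
```

```bash
python3 -c "
from h import *
st()
a=read_camera('scene');save(a,'pics/s1.png');q=pts(a).reshape(-1,3);d=q[:,:2]-[.5,.0116];F=d@f;W=d@w
for s in (-.09,-.05,.05,.09):
    k=(abs(W-s)<.02)&(F>.08)&(F<.2)&(q[:,2]>.035)&(q[:,2]<.06);print(s,np.percentile(F[k],[50,99]).round(4) if k.any() else 0)
"
```

```text
t 6.85 F 0.1251 W 0.0003 z 0.0322 force f,w,z [1.1 0.2 0.6] [ 0.15  0.58 -0.65  1.95  0.5   0.77 -1.06]
-0.09 [0.1617 0.173 ]
-0.05 [0.1703 0.1736]
0.05 [0.1683 0.1731]
0.09 [0.1512 0.1727]
```

View pics/s1.png

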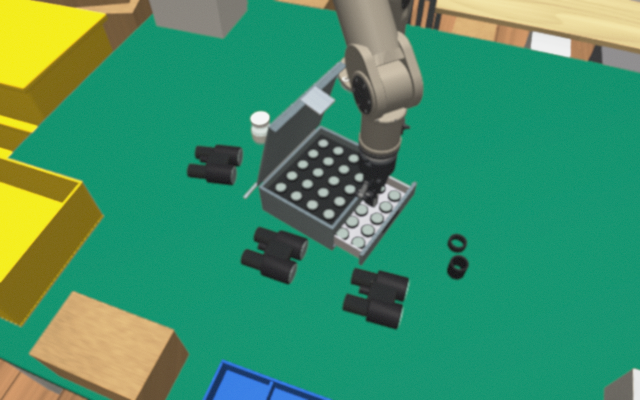

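```bash
python3 -c "
from h import *
st()
o=get_obs();X=o['eef_pos'];print(o['eef_pos'])
for n in('scene','top'):
    a=read_camera(n)
    for P in (X,X+[0,0,.1],[.546,.181,.05]):
        p=cv2.projectPoints(np.array(P).reshape(1,1,3),cv2.Rodrigues(a['R'])[0],a['t'],a['intrinsics'],a['dist_coeffs'])[0].ravel();print(n,p.round(1), pts(a)[int(p[1]),int(p[0])].round(3))
    c=a['color'][130:290,200:440] if n=='scene' else a['color'][130:290,200:440]
    cv2.imwrite('pics/c1%s.png'%n,cv2.resize(c[...,::-1],None,fx=3,fy=3,interpolation=cv2.INTER_CUBIC))
st()
"
```

```text
t 6.9 F 0.1248 W 0.0003 z 0.0321 force f,w,z [-0.2 -0.4 -0.4] [ 0.15  0.58 -0.65  1.96  0.5   0.77 -1.06]
[0.53313426 0.13190956 0.03214995]
scene [371.2 211.8] [0.515 0.128 0.01 ]
scene [374.7 183.7] [0.555 0.134 0.16 ]
scene [391.7 217.4] [0.543 0.179 0.047]
top [281.6 212.4] [0.449 0.088 0.529]
top [278.6 206. ] [0.463 0.095 0.521]
top [264.3 206.3] [0.472 0.129 0.459]
t 7.0 F 0.1256 W 0.0003 z 0.0322 force f,w,z [ 0.  -0.9  0.4] [ 0.15  0.58 -0.65  1.95  0.5   0.77 -1.06]
```

View pics/c1scene.png

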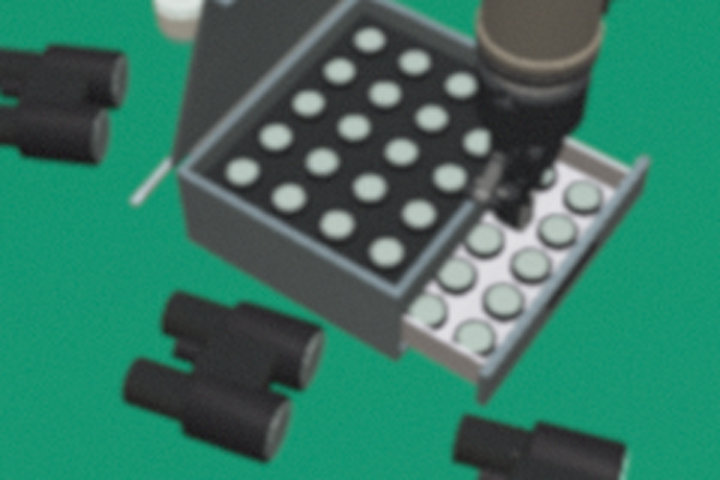

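View pics/c1top.png

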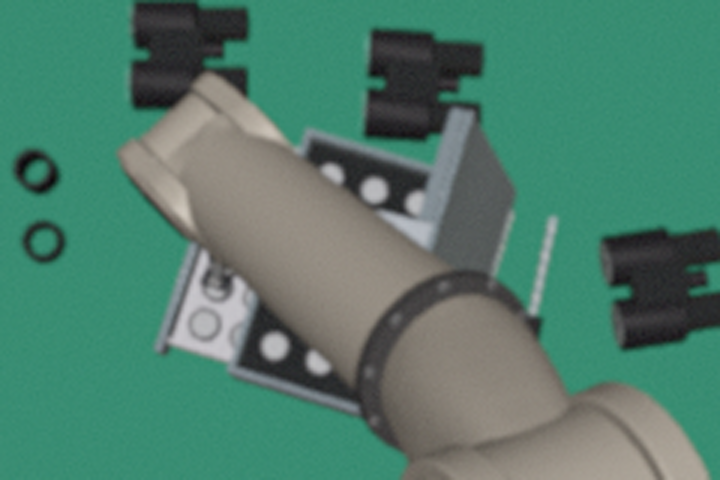

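The crops show the fingers hanging above the drawer's inside, with the tip at about scene (372,202). TCP should project to (371,212). The drawer hasn't moved, so the tips passed over its front, which means they are higher than reported. I'll measure the real tip.

```bash
python3 -c "
from h import *
st();print(get_obs()['gripper_width'])
a=read_camera('scene');p=pts(a);c=a['color'].astype(int)
for v in range(170,212,3): print(v,[(u,*p[v,u].round(3).tolist()) if 0 else '%d:%.3f,%.3f,%.3f'%(u,*p[v,u]) for u in (360,364,368,372,376,380)])
b=read_camera('wrist');print(b['hand_eye'].round(3));save(b,'pics/w1.png')
"
```

```text
t 7.0 F 0.1256 W 0.0003 z 0.0322 force f,w,z [ 0.  -0.9  0.4] [ 0.15  0.58 -0.65  1.95  0.5   0.77 -1.06]
0.0015994965074962435
170 ['360:0.561,0.104,0.196', '364:0.566,0.114,0.204', '368:0.571,0.123,0.213', '372:0.570,0.130,0.215', '376:0.570,0.138,0.218', '380:0.568,0.145,0.218']
173 ['360:0.461,0.081,0.069', '364:0.568,0.115,0.198', '368:0.569,0.123,0.202', '372:0.572,0.131,0.208', '376:0.570,0.139,0.209', '380:0.566,0.146,0.207']
176 ['360:0.471,0.084,0.070', '364:0.569,0.115,0.190', '368:0.572,0.124,0.197', '372:0.572,0.132,0.200', '376:0.571,0.140,0.202', '380:0.566,0.146,0.199']
179 ['360:0.480,0.087,0.071', '364:0.567,0.116,0.179', '368:0.570,0.124,0.186', '372:0.571,0.132,0.190', '376:0.550,0.136,0.168', '380:0.549,0.144,0.170']
182 ['360:0.486,0.089,0.068', '364:0.570,0.117,0.174', '368:0.571,0.125,0.178', '372:0.567,0.132,0.176', '376:0.556,0.138,0.166', '380:0.551,0.146,0.164']
185 ['360:0.490,0.091,0.062', '364:0.573,0.118,0.168', '368:0.577,0.127,0.176', '372:0.567,0.133,0.167', '376:0.555,0.139,0.155', '380:0.533,0.143,0.133']
188 ['360:0.499,0.093,0.062', '364:0.578,0
[... 622 characters left out ...]
26,0.149', '368:0.577,0.130,0.129', '372:0.562,0.136,0.113', '376:0.539,0.140,0.087', '380:0.478,0.139,0.012']
203 ['360:0.505,0.098,0.015', '364:0.500,0.106,0.012', '368:0.542,0.124,0.073', '372:0.548,0.134,0.084', '376:0.534,0.140,0.070', '380:0.493,0.143,0.020']
206 ['360:0.517,0.101,0.021', '364:0.515,0.110,0.021', '368:0.505,0.118,0.013', '372:0.545,0.134,0.070', '376:0.502,0.136,0.016', '380:0.502,0.145,0.021']
209 ['360:0.524,0.103,0.018', '364:0.522,0.112,0.020', '368:0.513,0.120,0.012', '372:0.512,0.129,0.015', '376:0.507,0.137,0.012', '380:0.509,0.147,0.019']
[[ 1.     0.001 -0.    -0.001]
 [ 0.    -0.282  0.96  -0.174]
 [ 0.    -0.96  -0.282  0.071]
 [ 0.     0.     0.     1.   ]]
```

View pics/w1.png

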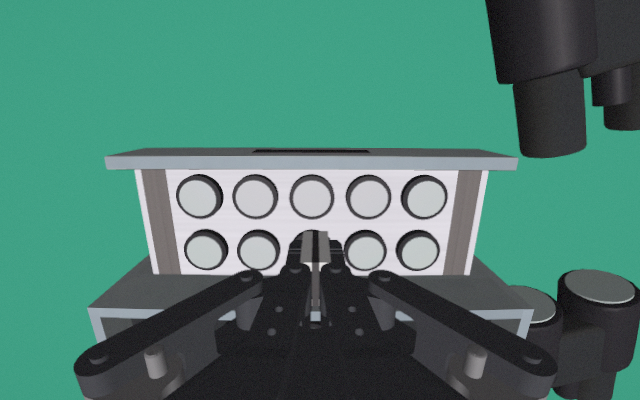

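```bash
cat >> h.py <<'E'
from scipy.spatial.transform import Rotation as Ro
def wpts():
    o=get_obs();c=read_camera("wrist");T=c["hand_eye"]
    r=Ro.from_quat(o["tool_rot"],scalar_first=True).as_matrix()
    c2=dict(c,R=np.eye(3),t=np.zeros(3));p=pts(c2)
    tool=p@T[:3,:3].T+T[:3,3]
    return c,tool,tool@r.T+o["eef_pos"]
E
python3 -c "
from h import *
c,t,p=wpts()
for n,(u,v) in dict(table=(100,60),table2=(400,60),edgeL=(150,160),edgeR=(480,162),mid=(312,160),tip=(310,240),tip2=(325,240),tip3=(317,250),inside=(285,200),rim=(120,308),rimR=(510,308)).items(): print(n,'tool',t[v,u].round(3),'world',p[v,u].round(3),'F,W',((p[v,u,:2]-[.5,.0116])@f).round(3),((p[v,u,:2]-[.5,.0116])@w).round(3))
a=read_camera('top');
"
```

```text
table tool [-0.152  0.033  0.109] world [ 0.415  0.278 -0.001] F,W 0.235 -0.152
table2 tool [0.057 0.032 0.107] world [0.616 0.221 0.   ] F,W 0.233 0.057
edgeL tool [-0.096 -0.017  0.046] world [0.453 0.202 0.05 ] F,W 0.172 -0.096
edgeR tool [ 0.093 -0.018  0.045] world [0.635 0.152 0.05 ] F,W 0.171 0.093
mid tool [-0.003 -0.018  0.046] world [0.542 0.178 0.05 ] F,W 0.172 -0.003
tip tool [-0.004 -0.046  0.01 ] world [0.532 0.144 0.079] F,W 0.136 -0.004
tip2 tool [ 0.004 -0.046  0.01 ] world [0.54  0.142 0.079] F,W 0.136 0.004
tip3 tool [-0.    -0.058  0.01 ] world [0.536 0.143 0.09 ] F,W 0.136 -0.0
inside tool [-0.023  0.019  0.011] world [0.514 0.149 0.014] F,W 0.137 -0.023
rim tool [-0.106 -0.052 -0.028] world [0.424 0.134 0.084] F,W 0.098 -0.105
rimR tool [ 0.103 -0.052 -0.028] world [0.626 0.079 0.084] F,W 0.098 0.104
```

```bash
python3 -c "
from h import *
print(grip_point_offset)
c,t,p=wpts()
for v in range(222,300,3): print(v,[t[v,u].round(3).tolist() for u in (308,324)])
"
```

```text
0.0187
222 [[-0.006, 0.018, -0.006], [0.005, 0.018, -0.006]]
225 [[-0.007, 0.018, -0.009], [0.005, 0.019, -0.009]]
228 [[-0.007, 0.018, -0.011], [0.005, 0.018, -0.011]]
231 [[-0.005, -0.035, 0.01], [0.004, -0.034, 0.009]]
234 [[-0.005, -0.038, 0.009], [0.003, -0.039, 0.01]]
237 [[-0.005, -0.043, 0.01], [0.003, -0.042, 0.01]]
240 [[-0.005, -0.047, 0.01], [0.003, -0.047, 0.01]]
243 [[-0.005, -0.049, 0.01], [0.003, -0.05, 0.01]]
246 [[-0.005, -0.053, 0.01], [0.003, -0.054, 0.01]]
249 [[-0.005, -0.056, 0.01], [0.003, -0.056, 0.01]]
252 [[-0.004, -0.06, 0.011], [0.003, -0.059, 0.01]]
255 [[-0.004, -0.062, 0.01], [0.003, -0.062, 0.01]]
258 [[-0.004, -0.064, 0.01], [0.003, -0.065, 0.01]]
261 [[-0.004, -0.067, 0.01], [0.003, -0.067, 0.01]]
264 [[-0.004, -0.069, 0.009], [0.003, -0.069, 0.009]]
267 [[-0.004, -0.074, 0.011], [0.002, -0.074, 0.011]]
270 [[-0.004, -0.076, 0.011], [0.002, -0.076, 0.011]]
273 [[-0.004, -0.078, 0.011], [0.002, -0.078, 0.011]]
276 [[-0.004, -0.08, 0.011], [0.002, -0.081, 0.011]]
279 [[-0.004, -0.083, 0.011], [0.002, -0.084, 0.012]]
282 [[-0.004, -0.084, 0.011], [0.002, -0.085, 0.011]]
285 [[-0.004, -0.084, 0.01], [0.002, -0.086, 0.011]]
288 [[-0.004, -0.085, 0.009], [0.002, -0.087, 0.01]]
291 [[-0.004, -0.085, 0.008], [0.002, -0.088, 0.01]]
294 [[-0.004, -0.08, 0.002], [0.002, -0.088, 0.009]]
297 [[-0.004, -0.079, 0.0], [0.002, -0.088, 0.007]]
```

The wrist and scene depths agree: the pads end 34 mm short of the reported TCP. That's why they cleared the 50 mm drawer front. I'll back out over the front, tilt the tips toward the case so the body stays clear of the rim, and come down at the right height.

Emit:
play_rows(
  increments=[
    [[0, -0.03, 0], [0, 0, 0]],
    [[0, -0.03, 0], [0, 0, 0]],
    [[0, 0, 0], [0, 0, 0]],
    [[0, 0, 0.027], [0, 0, 0]],
    [[0, 0, 0.027], [0, 0, 0]],
    [[0, 0, 0.026], [0, 0, 0]],
    [[0, 0, 0], [-7, 0, 0]],
    [[0, 0, 0], [-7, 0, 0]],
    [[0, 0, 0], [-7, 0, 0]],
    [[0, 0, 0], [-7, 0, 0]],
    [[0, 0, 0], [-7, 0, 0]],
    [[0, 0, 0], [0, 0, 0]],
    [[0, 0, 0], [0, 0, 0]],
    [[0, 0, 0], [0, 0, 0]],
  ],
)

```text
t: 8.42
eef_pos: [0.5544, 0.2095, 0.0918]
tool_rot: [-0.458, 0.879, -0.118, 0.061]
contact_force: [0.3, -0.7, 0.3]
gripper_width: -0.002
```

```bash
cat >> h.py <<'E'
def tip():
    o=get_obs();r=Ro.from_quat(o["tool_rot"],scalar_first=True).as_matrix()
    for n,k in(("lead-",[0,-.034,-.011]),("lead+",[0,-.034,.011])):
        X=o["eef_pos"]+r@k;d=X[:2]-[.5,.0116];print(n,"F %.4f W %.4f z %.4f"%(d@f,d@w,X[2]))
E
python3 -c "
from h import *
st();tip()
a=read_camera('scene');q=pts(a).reshape(-1,3);d=q[:,:2]-[.5,.0116];F=d@f;W=d@w
k=(abs(W)<.03)&(F>.19)&(F<.28)&(q[:,2]>.06)&(q[:,2]<.25);i=np.argsort(q[k,2])[:15:3];print(np.c_[F[k],W[k],q[k,2]][i].round(3))
"
```

```text
t 8.42 F 0.2053 W 0.0005 z 0.0918 force f,w,z [-0.6  0.4  0.3] [-0.36  0.79 -0.5   1.5   0.61  1.55 -1.31]
lead- F 0.2157 W 0.0005 z 0.1260
lead+ F 0.2338 W 0.0005 z 0.1134
[[0.216 0.004 0.117]
 [0.227 0.014 0.123]
 [0.229 0.014 0.124]
 [0.219 0.013 0.125]
 [0.231 0.014 0.125]]
```

Emit:
play_rows(
  increments=[
    [[0, 0.0157, 0.011], [0, 0, 0]],
    [[0, 0.0157, 0.011], [0, 0, 0]],
    [[0, 0.0157, 0.011], [0, 0, 0]],
    [[0, 0.0157, 0.011], [0, 0, 0]],
    [[0, 0.0157, 0.011], [0, 0, 0]],
    [[0, 0, 0], [0, 0, 0]],
    [[0, 0, 0], [0, 0, 0]],
  ],
)

```text
t: 9.05
eef_pos: [0.5532, 0.2088, -0.0053]
tool_rot: [-0.457, 0.88, -0.118, 0.06]
contact_force: [0.0, -0.1, 0.1]
gripper_width: -0.003
```

```bash
python3 -c "
from h import *
st();tip()"
```

```text
t 9.05 F 0.2043 W -0.0005 z -0.0053 force f,w,z [-0.1  0.   0.1] [-0.38  0.92 -0.47  1.52  0.66  1.43 -1.37]
lead- F 0.2149 W -0.0004 z 0.0288
lead+ F 0.2328 W -0.0004 z 0.0161
```

Emit:
play_rows(
  increments=[
    [[0, 0.0034, -0.0049], [0, 0, 0]],
    [[0, 0.0034, -0.0049], [0, 0, 0]],
    [[0, 0.0034, -0.0049], [0, 0, 0]],
    [[0, 0.0034, -0.0049], [0, 0, 0]],
    [[0, 0.0034, -0.0049], [0, 0, 0]],
    [[0, 0.0034, -0.0049], [0, 0, 0]],
    [[0, 0.0034, -0.0049], [0, 0, 0]],
    [[0, 0.0034, -0.0049], [0, 0, 0]],
    [[0, 0.0034, -0.0049], [0, 0, 0]],
    [[0, 0.0034, -0.0049], [0, 0, 0]],
    [[0, 0.0034, -0.0049], [0, 0, 0]],
    [[0, 0.0034, -0.0049], [0, 0, 0]],
    [[0, 0.0034, -0.0049], [0, 0, 0]],
    [[0, 0.0034, -0.0049], [0, 0, 0]],
    [[0, 0.0034, -0.0049], [0, 0, 0]],
    [[0, 0.0017, -0.0025], [0, 0, 0]],
    [[0, 0.0017, -0.0025], [0, 0, 0]],
  ],
)

```text
t: 10.47
eef_pos: [0.5291, 0.1172, -0.0032]
tool_rot: [-0.458, 0.879, -0.118, 0.061]
contact_force: [0.8, 1.9, 0.4]
gripper_width: -0.001
```

```bash
cat > m.py <<'E'
from h import *
st();tip()
a=read_camera('scene');q=pts(a).reshape(-1,3);d=q[:,:2]-[.5,.0116];F=d@f;W=d@w
for s in (-.09,-.05,.05,.09):
    k=(abs(W-s)<.02)&(F>.08)&(F<.2)&(q[:,2]>.035)&(q[:,2]<.055);print(s,np.percentile(F[k],[50,99]).round(4) if k.any() else 0)
k=(abs(q[:,2]-.086)<.006)&(F>.05)&(F<.15)&(abs(W)<.13)&(abs(W)>.05);print('rimF',np.percentile(F[k],99).round(4))
E
python3 m.py
```

```text
t 10.47 F 0.1095 W 0.0003 z -0.0032 force f,w,z [2.  0.3 0.4] [-0.27  0.83 -0.46  1.71  0.7   1.32 -1.36]
lead- F 0.1200 W 0.0003 z 0.0309
lead+ F 0.1380 W 0.0003 z 0.0183
-0.09 [0.1132 0.1186]
-0.05 [0.1151 0.1189]
0.05 [0.115  0.1181]
0.09 [0.1128 0.1179]
rimF 0.0973
```

Emit:
play_rows(
  increments=[
    [[0, 0.0017, -0.0025], [0, 0, 0]],
    [[0, 0.0017, -0.0025], [0, 0, 0]],
    [[0, 0.0017, -0.0025], [0, 0, 0]],
    [[0, 0.0017, -0.0025], [0, 0, 0]],
    [[0, 0.0011, -0.0016], [0, 0, 0]],
    [[0, 0.0006, -0.0008], [0, 0, 0]],
    [[0, 0, 0], [0, 0, 0]],
  ],
)

```text
t: 11.1
eef_pos: [0.5256, 0.1045, -0.0032]
tool_rot: [-0.459, 0.879, -0.117, 0.061]
contact_force: [1.9, 3.7, -1.8]
gripper_width: -0.001
```

Emit:
play_rows(
  increments=[
    [[0, 0.0006, -0.0008], [0, 0, 0]],
    [[0, 0.0006, -0.0008], [0, 0, 0]],
    [[0, 0, 0], [0, 0, 0]],
  ],
)

```text
t: 11.35
eef_pos: [0.5256, 0.1045, -0.0033]
tool_rot: [-0.46, 0.878, -0.116, 0.061]
contact_force: [2.2, 8.0, -0.3]
gripper_width: -0.0
```

```bash
python3 m.py
```

```text
t 11.35 F 0.0964 W 0.0003 z -0.0033 force f,w,z [ 8.3  0.  -0.3] [-0.25  0.82 -0.46  1.73  0.71  1.3  -1.35]
lead- F 0.1067 W 0.0002 z 0.0309
lead+ F 0.1248 W 0.0002 z 0.0184
-0.09 [0.1022 0.1054]
-0.05 [0.1023 0.1059]
0.05 [0.1018 0.1052]
0.09 [0.1013 0.105 ]
rimF 0.0973
```

The drawer has stopped: the tip hasn't advanced, the force is up at 8.3 N, and the face is even across its width at F≈0.105. I'm retracting, straightening the tool and going round to the lid.

Emit:
play_rows(
  increments=[
    [[0, -0.004, 0.0057], [0, 0, 0]],
    [[0, -0.008, 0.0115], [0, 0, 0]],
    [[0, -0.008, 0.0115], [0, 0, 0]],
    [[0, -0.008, 0.0115], [0, 0, 0]],
    [[0, -0.008, 0.0115], [0, 0, 0]],
    [[0, -0.0246, -0.0172], [0, 0, 0]],
    [[0, -0.0246, -0.0172], [0, 0, 0]],
    [[0, -0.0246, -0.0172], [0, 0, 0]],
    [[0, -0.0246, -0.0172], [0, 0, 0]],
    [[0, -0.0246, -0.0172], [0, 0, 0]],
    [[0, 0, 0], [7, 0, 0]],
    [[0, 0, 0], [7, 0, 0]],
    [[0, 0, 0], [7, 0, 0]],
    [[0, 0, 0], [7, 0, 0]],
    [[0, 0, 0], [7, 0, 0]],
    [[0, 0, 0], [0, 0, 0]],
    [[0, 0, 0], [0, 0, 0]],
  ],
)

```text
t: 12.82
eef_pos: [0.541, 0.1572, 0.1465]
tool_rot: [-0.699, 0.702, -0.097, 0.096]
contact_force: [0.2, 0.5, 0.9]
gripper_width: -0.001
```

```bash
python3 m.py; python3 -c "
from h import *
print(Ro.from_quat(get_obs()['tool_rot'],scalar_first=True).as_matrix().round(3))"
```

```text
t 12.82 F 0.1512 W 0.0013 z 0.1465 force f,w,z [0.5 0.1 0.9] [ 0.14  0.44 -0.69  1.84  0.33  0.98 -0.96]
lead- F 0.1404 W 0.0012 z 0.1806
lead+ F 0.1624 W 0.0014 z 0.1805
-0.09 [0.103  0.1052]
-0.05 [0.1023 0.1056]
0.05 [0.1014 0.1051]
0.09 [0.1013 0.1049]
rimF 0.0971
[[ 0.964 -0.002  0.265]
 [-0.265 -0.002  0.964]
 [-0.001 -1.    -0.003]]
```

Up to z 0.416, back over the lid to F −0.125, then down.

Emit:
play_rows(
  increments=[
    [[0, -0.03, 0], [0, 0, 0]],
    [[0, -0.03, 0], [0, 0, 0]],
    [[0, -0.03, 0], [0, 0, 0]],
    [[0, -0.03, 0], [0, 0, 0]],
    [[0, -0.03, 0], [0, 0, 0]],
    [[0, -0.03, 0], [0, 0, 0]],
    [[0, -0.03, 0], [0, 0, 0]],
    [[0, -0.03, 0], [0, 0, 0]],
    [[0, -0.03, 0], [0, 0, 0]],
    [[0, 0, -0.03], [0, 0, 0]],
    [[0, 0, -0.03], [0, 0, 0]],
    [[0, 0, -0.03], [0, 0, 0]],
    [[0, 0, -0.03], [0, 0, 0]],
    [[0, 0, -0.03], [0, 0, 0]],
    [[0, 0, -0.03], [0, 0, 0]],
    [[0, 0, -0.03], [0, 0, 0]],
    [[0, 0, -0.03], [0, 0, 0]],
    [[0, 0, -0.036], [0, 0, 0]],
    [[0, 0, 0], [0, 0, 0]],
    [[0, 0, 0], [0, 0, 0]],
  ],
)

```text
t: 14.53
eef_pos: [0.4686, -0.1046, 0.4165]
tool_rot: [-0.701, 0.701, -0.095, 0.093]
contact_force: [-0.5, 1.0, -0.0]
gripper_width: 0.0
```

Emit:
play_rows(
  increments=[
    [[0, 0.02, 0], [0, 0, 0]],
    [[0, 0.03, 0], [0, 0, 0]],
    [[0, 0.03, 0], [0, 0, 0]],
    [[0, 0.03, 0], [0, 0, 0]],
    [[0, 0.03, 0], [0, 0, 0]],
    [[0, 0.025, 0], [0, 0, 0]],
    [[0, 0.01, 0], [0, 0, 0]],
    [[0, 0, 0], [0, 0, 0]],
    [[0, 0, 0], [0, 0, 0]],
  ],
)

```text
t: 15.28
eef_pos: [0.4696, -0.1027, 0.2425]
tool_rot: [0.701, -0.701, 0.093, -0.093]
contact_force: [0.2, -0.1, 0.7]
gripper_width: 0.001
```

```bash
cat > l.py <<'E'
from h import *
st();tip()
for n in("scene","top"):
    q=pts(read_camera(n)).reshape(-1,3);d=q[:,:2]-[.5,.0116];F=d@f;W=d@w
    for s in(-.095,.095):
        print(n,s,[(round(h,3),F[k].min().round(3),F[k].max().round(3)) for h in np.arange(.1,.31,.03) if (k:=(abs(W-s)<.02)&(abs(F)<.15)&(abs(q[:,2]-h)<.004)).any()])
E
python3 l.py
```

```text
t 15.28 F -0.1182 W 0.0007 z 0.2425 force f,w,z [-0.1  0.2  0.7] [ 0.6   0.16 -0.56  1.92  0.09  1.09 -0.27]
lead- F -0.1293 W 0.0008 z 0.2765
lead+ F -0.1073 W 0.0007 z 0.2765
scene -0.095 [(np.float64(0.1), np.float64(-0.1), np.float64(-0.098)), (np.float64(0.13), np.float64(-0.092), np.float64(-0.089)), (np.float64(0.16), np.float64(-0.083), np.float64(-0.082)), (np.float64(0.22), np.float64(-0.066), np.float64(-0.064)), (np.float64(0.25), np.float64(-0.059), np.float64(-0.056))]
scene 0.095 [(np.float64(0.1), np.float64(-0.1), np.float64(-0.098)), (np.float64(0.13), np.float64(-0.092), np.float64(-0.089)), (np.float64(0.16), np.float64(-0.084), np.float64(-0.081)), (np.float64(0.19), np.float64(-0.075), np.float64(-0.072)), (np.float64(0.22), np.float64(-0.066), np.float64(-0.063)), (np.float64(0.25), np.float64(-0.059), np.float64(-0.055)), (np.float64(0.28), np.float64(-0.048), np.float64(-0.047))]
top -0.095 [(np.float64(0.1), np.float64(-0.105), np.float64(-0.103)), (np.float64(0.13), np.float64(-0.097), np.float64(-0.093)), (np.float64(0.16), np.float64(-0.087), np.float64(-0.085)), (np.float64(0.19), np.float64(-0.08), np.float64(-0.077)), (np.float64(0.22), np.float64(-0.07), np.float64(-0.068)), (np.float64(0.25), np.float64(-0.062), np.float64(-0.059)), (np.float64(0.28), np.float64(-0.054), np.float64(-0.051))]
top 0.095 [(np.float64(0.19), np.float64(-0.078), np.float64(-0.077)), (np.float64(0.22), np.float64(-0.071), np.float64(-0.068)), (np.float64(0.25), np.float64(-0.063), np.float64(-0.06)), (np.float64(0.28), np.float64(-0.054), np.float64(-0.05))]
```

Emit:
play_rows(
  increments=[
    [[0, 0, 0.0125], [0, 0, 0]],
    [[0, 0, 0.0125], [0, 0, 0]],
    [[0, 0, 0.0125], [0, 0, 0]],
    [[0, 0, 0.0125], [0, 0, 0]],
    [[0, 0.0034, 0.0099], [0, 0, 0]],
    [[0, 0.0034, 0.0099], [0, 0, 0]],
    [[0, 0.0034, 0.0099], [0, 0, 0]],
    [[0, 0.0034, 0.0099], [0, 0, 0]],
    [[0, 0.005, 0.0084], [0, 0, 0]],
    [[0, 0.005, 0.0084], [0, 0, 0]],
    [[0, 0.005, 0.0084], [0, 0, 0]],
    [[0, 0.005, 0.0084], [0, 0, 0]],
    [[0, 0, 0], [0, 0, 0]],
  ],
)

```text
t: 16.47
eef_pos: [0.501, 0.0167, 0.2074]
tool_rot: [0.701, -0.701, 0.093, -0.093]
contact_force: [-0.3, 0.2, 0.1]
gripper_width: 0.002
```

```bash
python3 l.py
```

```text
t 16.47 F 0.0052 W -0.0003 z 0.2074 force f,w,z [ 0.1 -0.4  0.1] [ 0.4   0.24 -0.64  1.92  0.17  1.03 -0.58]
lead- F -0.0058 W -0.0003 z 0.2414
lead+ F 0.0162 W -0.0003 z 0.2414
scene -0.095 [(np.float64(0.1), np.float64(-0.098), np.float64(-0.096)), (np.float64(0.13), np.float64(-0.078), np.float64(-0.072)), (np.float64(0.16), np.float64(-0.051), np.float64(-0.05)), (np.float64(0.19), np.float64(-0.029), np.float64(-0.028)), (np.float64(0.22), np.float64(-0.002), np.float64(0.001)), (np.float64(0.25), np.float64(0.019), np.float64(0.045))]
scene 0.095 [(np.float64(0.1), np.float64(-0.102), np.float64(-0.095)), (np.float64(0.13), np.float64(-0.078), np.float64(-0.071)), (np.float64(0.16), np.float64(-0.052), np.float64(-0.049)), (np.float64(0.19), np.float64(-0.029), np.float64(-0.023)), (np.float64(0.22), np.float64(-0.004), np.float64(0.002)), (np.float64(0.25), np.float64(0.02), np.float64(0.045))]
top -0.095 [(np.float64(0.19), np.float64(-0.026), np.float64(-0.018)), (np.float64(0.22), np.float64(-0.003), np.float64(0.005)), (np.float64(0.25), np.float64(0.02), np.float64(0.047))]
top 0.095 [(np.float64(0.1), np.float64(-0.102), np.float64(-0.092)), (np.float64(0.13), np.float64(-0.081), np.float64(-0.068)), (np.float64(0.16), np.float64(-0.051), np.float64(-0.051))]
```

Emit:
play_rows(
  increments=[
    [[0, 0.0065, 0.0072], [0, 0, 0]],
    [[0, 0.0065, 0.0072], [0, 0, 0]],
    [[0, 0.0065, 0.0072], [0, 0, 0]],
    [[0, 0.0065, 0.0072], [0, 0, 0]],
    [[0, 0.0079, 0.0058], [0, 0, 0]],
    [[0, 0.0079, 0.0058], [0, 0, 0]],
    [[0, 0.0079, 0.0058], [0, 0, 0]],
    [[0, 0.0079, 0.0058], [0, 0, 0]],
    [[0, 0.0088, 0.0041], [0, 0, 0]],
    [[0, 0.0088, 0.0041], [0, 0, 0]],
    [[0, 0.0088, 0.0041], [0, 0, 0]],
    [[0, 0.0088, 0.0041], [0, 0, 0]],
    [[0, 0.007, 0.0019], [0, 0, 0]],
    [[0, 0.007, 0.0019], [0, 0, 0]],
    [[0, 0.007, 0.0019], [0, 0, 0]],
    [[0, 0.007, 0.0019], [0, 0, 0]],
    [[0, 0, 0], [0, 0, 0]],
  ],
)

```text
t: 17.98
eef_pos: [0.5204, 0.0882, 0.086]
tool_rot: [-0.701, 0.701, -0.094, 0.093]
contact_force: [-0.1, 0.1, -0.3]
gripper_width: 0.001
```

```bash
python3 l.py
```

```text
t 17.98 F 0.0792 W -0.0005 z 0.0860 force f,w,z [ 0.1 -0.1 -0.3] [ 0.19  0.45 -0.6   1.98  0.34  0.82 -0.86]
lead- F 0.0682 W -0.0004 z 0.1200
lead+ F 0.0902 W -0.0004 z 0.1200
scene -0.095 [(np.float64(0.1), np.float64(-0.086), np.float64(0.117))]
scene 0.095 [(np.float64(0.1), np.float64(-0.093), np.float64(0.116))]
top -0.095 [(np.float64(0.1), np.float64(-0.002), np.float64(0.027))]
top 0.095 [(np.float64(0.1), np.float64(-0.104), np.float64(0.047))]
```

```bash
cat > z.py <<'E'
from h import *
st();tip()
for n in("scene","top"):
    q=pts(read_camera(n)).reshape(-1,3);d=q[:,:2]-[.5,.0116];F=d@f;W=d@w
    for s in(-.09,.09): print(n,s,[(g,np.median(q[k,2]).round(4),int(k.sum())) for g in(-.08,-.04,0,.04,.08,.11) if (k:=(abs(W-s)<.025)&(abs(F-g)<.008)&(q[:,2]>.06)&(q[:,2]<.16)).any()])
    k=(abs(W)<.11)&(q[:,2]>.086)&(q[:,2]<.1)&(F<.2);print('edgeF',np.percentile(F[k],99.5).round(4))
    for s in (-.08,.08):
        k=(abs(W-s)<.03)&(F>.09)&(F<.2)&(q[:,2]>.03)&(q[:,2]<.05);print('drawer',np.percentile(F[k],90).round(4) if k.any() else None)
E
python3 z.py
```

```text
t 18.08 F 0.0794 W 0.0001 z 0.0872 force f,w,z [0.  0.7 0.6] [ 0.19  0.45 -0.6   1.97  0.34  0.82 -0.86]
lead- F 0.0684 W 0.0001 z 0.1212
lead+ F 0.0904 W 0.0001 z 0.1212
scene -0.09 [(-0.08, np.float64(0.0943), 89), (-0.04, np.float64(0.0995), 83), (0, np.float64(0.1046), 12), (0.08, np.float64(0.1146), 112), (0.11, np.float64(0.1166), 151)]
scene 0.09 [(-0.08, np.float64(0.0945), 111), (-0.04, np.float64(0.0992), 134), (0, np.float64(0.104), 147), (0.04, np.float64(0.109), 167), (0.08, np.float64(0.1138), 169), (0.11, np.float64(0.1167), 189)]
edgeF 0.1175
drawer 0.1047
drawer 0.1046
top -0.09 [(0, np.float64(0.1058), 8), (0.04, np.float64(0.1102), 80), (0.08, np.float64(0.115), 110), (0.11, np.float64(0.1195), 106)]
top 0.09 [(-0.08, np.float64(0.0953), 104), (-0.04, np.float64(0.0999), 101), (0, np.float64(0.1049), 102), (0.04, np.float64(0.1106), 57)]
edgeF -0.0112
drawer None
drawer None
```

Emit:
play_rows(
  increments=[
    [[0, 0.005, 0.0005], [0, 0, 0]],
    [[0, 0.005, 0.0005], [0, 0, 0]],
    [[0, 0.005, 0.0005], [0, 0, 0]],
    [[0, 0.005, 0.0005], [0, 0, 0]],
    [[0, 0.003, 0], [0, 0, 0]],
    [[0, 0.002, 0], [0, 0, 0]],
    [[0, 0.001, 0], [0, 0, 0]],
    [[0, 0, 0], [0, 0, 0]],
  ],
)

```text
t: 18.85
eef_pos: [0.5215, 0.09, 0.0619]
tool_rot: [-0.701, 0.701, -0.094, 0.094]
contact_force: [-2.5, -0.9, 9.2]
gripper_width: -0.003
```

Emit:
play_rows(
  increments=[
    [[0, 0.001, 0], [0, 0, 0]],
    [[0, 0.001, 0], [0, 0, 0]],
    [[0, 0, 0], [0, 0, 0]],
  ],
)

```text
t: 19.1
eef_pos: [0.5216, 0.09, 0.0617]
tool_rot: [-0.7, 0.702, -0.094, 0.094]
contact_force: [-9.5, -2.1, 27.8]
gripper_width: -0.001
```

```bash
python3 z.py
```

```text
t 19.1 F 0.0814 W 0.0003 z 0.0617 force f,w,z [-4.5 -8.6 27.8] [ 0.17  0.48 -0.58  1.99  0.37  0.77 -0.89]
lead- F 0.0704 W 0.0002 z 0.0957
lead+ F 0.0924 W 0.0002 z 0.0957
scene -0.09 [(-0.08, np.float64(0.0918), 99), (-0.04, np.float64(0.0917), 95), (0, np.float64(0.0906), 8), (0.08, np.float64(0.0914), 110), (0.11, np.float64(0.0912), 148)]
scene 0.09 [(-0.08, np.float64(0.0915), 120), (-0.04, np.float64(0.0917), 124), (0, np.float64(0.0917), 135), (0.04, np.float64(0.0917), 136), (0.08, np.float64(0.0916), 145), (0.11, np.float64(0.091), 189)]
edgeF 0.1165
drawer 0.1052
drawer 0.1048
top -0.09 [(0, np.float64(0.0931), 21), (0.04, np.float64(0.0926), 90), (0.08, np.float64(0.0925), 107), (0.11, np.float64(0.0924), 106)]
top 0.09 [(-0.08, np.float64(0.093), 101), (-0.04, np.float64(0.0931), 100), (0, np.float64(0.092), 100), (0.04, np.float64(0.0929), 59), (0.08, np.float64(0.0902), 1)]
edgeF 0.1185
drawer None
drawer None
```

The lid is level at about 92 mm and stopped, with the force at 28 N. I'm lifting clear and checking.

Emit:
play_rows(
  increments=[
    [[0, -0.002, 0], [0, 0, 0]],
    [[0, -0.005, 0], [0, 0, 0]],
    [[0, -0.02, 0], [0, 0, 0]],
    [[0, -0.03, 0], [0, 0, 0]],
    [[0, -0.03, 0], [0, 0, 0]],
    [[0, -0.03, 0], [0, 0, 0]],
    [[0, -0.03, 0], [0, 0, 0]],
    [[0, -0.03, 0], [0, 0, 0]],
    [[0, 0, -0.03], [0, 0, 0]],
    [[0, 0, -0.03], [0, 0, 0]],
    [[0, 0, -0.03], [0, 0, 0]],
    [[0, 0, -0.03], [0, 0, 0]],
    [[0, 0, -0.03], [0, 0, 0]],
    [[0, 0, -0.03], [0, 0, 0]],
    [[0, 0, -0.03], [0, 0, 0]],
    [[0, 0, -0.03], [0, 0, 0]],
    [[0, 0, 0], [0, 0, 0]],
    [[0, 0, 0], [0, 0, 0]],
  ],
)

```text
t: 20.7
eef_pos: [0.4576, -0.1433, 0.2361]
tool_rot: [-0.701, 0.701, -0.096, 0.095]
contact_force: [0.9, 1.2, 0.3]
gripper_width: -0.002
```

```bash
cp z.py z2.py
cat >> z2.py <<'E'
a=read_camera('scene');b=read_camera('top');v=np.load('v0.npz')
def proj(im,x0,y0,x1,y1): return cv2.resize(im[y0:y1,x0:x1],(400,300))
A=np.hstack([a['color'][90:340,180:480],]);s=cv2.resize(A,(600,500));cv2.imwrite('pics/end.png',s[...,::-1])
for n,p0,c in(('s',v['s'],a),('t',v['t'],b)):   # blob centres before/after, dark or bright bystanders
    for lab,col in(('0',v[n+'c']),('1',c['color'])):
        P=p0 if lab=='0' else pts(c)
        m=((P[...,2]>.012)&(P[...,2]<.09)&(P[...,0]>.3)&(P[...,0]<.85)&(abs(P[...,1])<.42)).astype(np.uint8)
        k,L,st_,ce=cv2.connectedComponentsWithStats(m)
        print(n,lab,[(int(st_[i,4]),np.median(P[L==i],0)[:2].round(3).tolist()) for i in range(1,k) if st_[i,4]>60])
q=pts(a).reshape(-1,3);k=(q[:,2]>.085)&(q[:,2]<.1)&(q[:,0]>.3)&(q[:,0]<.75)&(abs(q[:,1])<.2);r=cv2.minAreaRect(q[k][:,:2].astype(np.float32));print(r)
E
python3 z2.py
```

```text
t 20.7 F -0.1606 W -0.0001 z 0.2361 force f,w,z [1.4 0.6 0.3] [ 0.65  0.16 -0.53  1.93  0.09  1.07 -0.18]
lead- F -0.1716 W -0.0001 z 0.2701
lead+ F -0.1496 W -0.0001 z 0.2701
scene -0.09 [(-0.08, np.float64(0.0916), 97), (-0.04, np.float64(0.0916), 101), (0, np.float64(0.0916), 96), (0.04, np.float64(0.0918), 112), (0.08, np.float64(0.0917), 108), (0.11, np.float64(0.091), 149)]
scene 0.09 [(-0.08, np.float64(0.0919), 120), (-0.04, np.float64(0.0918), 128), (0, np.float64(0.0915), 132), (0.04, np.float64(0.0914), 141), (0.08, np.float64(0.0916), 138), (0.11, np.float64(0.091), 195)]
edgeF 0.1163
drawer 0.1049
drawer 0.1046
top -0.09 [(-0.08, np.float64(0.0924), 109), (-0.04, np.float64(0.0922), 107), (0, np.float64(0.0926), 109), (0.04, np.float64(0.0926), 110), (0.08, np.float64(0.0923), 105), (0.11, np.float64(0.093), 101)]
top 0.09 [(-0.08, np.float64(0.0928), 103), (-0.04, np.float64(0.0926), 103), (0, np.float64(0.0926), 101), (0.04, np.float64(0.0924), 100), (0.08, np.float64(0.0932), 98), (0.11, np.float64(0.0926), 98)]
edgeF 0.118
drawer None
drawer None
s 0 [(452, [0.385, -0.21]), (11794, [0.523, 0.043]), (1731, [0.525, -0.263]), (2431, [0.714, -0.023]), (146, [0.536, 0.333]), (306, [0.608, 0.343]), (2766, [0.738, 0.204])]
s 1 [(524, [0.383, -0.207]), (440, [0.452, -0.132]), (1731, [0.525, -0.263]), (2134, [0.608, 0.03]), (2425, [0.714, -0.023]), (145, [0.538, 0.332]), (310, [0.609, 0.343]), (2767, [0.738, 0.204])]
t 0 [(1271, [0.723, 0.202]), (1196, [0.703, -0.025]), (5394, [0.509, 0.078]), (123, [0.606, 0.344]), (85, [0.537, 0.334]), (353, [0.438, -0.139]), (1395, [0.509, -0.268]), (311, [0.367, -0.205])]
t 1 [(1275, [0.723, 0.202]), (1290, [0.698, -0.029]), (118, [0.605, 0.344]), (84, [0.536, 0.335]), (315, [0.432, -0.138]), (141, [0.385, 0.044])]
((0.4980403184890747, 0.015913963317871094), (0.2278095781803131, 0.24582011997699738), 74.85272216796875)
```

View pics/end.png

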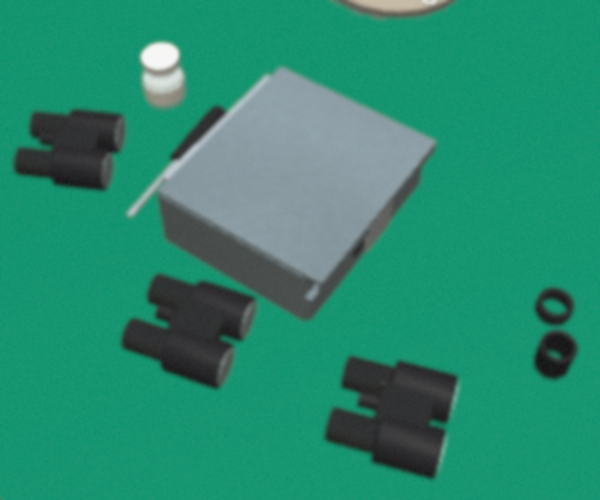

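```bash
python3 -c "
from h import *
print(hand_in())"
```

```text
the job is handed in; nothing more can be done
None
```

The drawer is pushed home and the lid is shut with its tongue over the drawer front. I handed the job in at about 21 s.

- **Drawer:** I pushed it by the middle of its face until it stopped. The tip no longer advanced while the force rose to about 8 N, below the 10 N at which the case slides. The face ended within 1 mm of even across its width and was unchanged after the lid closed.
- **Lid:** I pushed it down along its arc with the shut fingertips and pressed until it stopped, at about 28 N downward. After the arm lifted away, the lid lay level at 91–93 mm in both cameras, which matches the 93 mm expected when shut.
- **Surroundings:** The binoculars, barrel, eyecup and jar read the same before and after, to within a few mm. The one blob that shifted more, about 7 mm in the top view, is the screwdriver region. I never touched it, and the lid had partly hidden it at first. The case shows no visible shift.

**What disagreed:**
- **Finger length:** The real fingertips end about 34 mm short of the stated TCP. Because of this, my first drawer push passed over the drawer front without moving anything. I measured the offset with the wrist and scene depth images, backed out, and repeated the push lower with the tool tilted 35°.
- **Drawer face:** When home, it reads 5–7 mm proud of the rim in the depth images. I took this as the closed position, because it was at the stop and the tongue passed in front of it.

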